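# Put the loose bearing on its keeper post

### The job

Put the loose roller bearing (the larger steel ring lying by itself on the bench, with a hole right through it) onto the empty thin keeper post, and leave it lying flat on the post's foot plate with the post standing up through its hole. Not the solid disc and not the small bearing; the thick post is too fat for it and the other thin post is already full.

Things in the scene. Friction and masses are not known exactly. Their poses are not given: they have to be found in the camera images.
- bearing_center (a point): centre (half-way up, on the hole's axis; z is that axis) of the loose bearing: a steel ring lying flat, 58 mm outside, 40 mm hole right through, 22 mm high, dark ring on its face, up to 0.31 kg. It lies nearer the robot than the posts, in a row in any order with a solid disc of the same size and a small bearing (35 mm outside, 15 mm hole, 11 mm high), gaps 70 mm or more.
- post_foot (a point): point on the axis of the empty thin post at the top face of its foot plate, 8 mm above the bench; z up. The fixed round pin, 18 mm thick, rises 50 mm above this point; the foot is a dark plate 90 x 90 mm. In a row with it, in any order, axes 150 mm or more apart, stand a like post full with two bearings and an empty post 48 mm thick.
Not all that is in view belongs to the job. Leave any red look-alike of the part that bears bearing_center alone.

How it is judged:
By the outcome, as a careful person would: the job done as asked, in the order asked, and still so for the second after the job is handed in, with the robot touching nothing.
It also fails if it takes over 32 s, if anything falls off the work surface, if the arm or the gripper's body presses on something with over 40 N, if the wrist force passes 120 N, or if a joint passes its speed limit or range.

### The arm

A 6-joint arm with a two-finger parallel gripper is mounted at the origin on the work surface. World frame = base frame: x ahead of the robot, y to its left, z up, the work surface at z = 0. Lengths are in m, angles in rad, forces in N, time in s.
With the tool pointing down it reaches from about 0.3 to 0.875 m from the base axis. Payload 6.4 kg.
Tool frame: the origin (TCP) lies at the centre of the arm's flange, where the gripper is bolted on; the fingertips stand 173 mm ahead of it and the grasp point (between the pads) lies 155 mm ahead of it; z points along the fingers, x is the direction in which the jaws open and shut, and the axes are right-handed (so a half turn about z gives the same grasp; the last joint's range is limited). The gripper opens to 85 mm and grips with 20 to 120 N. Pads are 22 mm wide; open, the fingers measure 114 mm over their backs; the gripper's body (76 mm by 85 mm) begins 54 mm behind the grasp point. The pads swing forward as they close: fully open they stand 13 mm farther back than shut.
Start: joints at [0.927, 0.181, 1.607, -0, 1.354, -0.206], TCP at [0.244, 0.521, 0.405] pointing down, gripper open.
Joint ranges: [-2.99, 2.99], [-0.89, 2.07], [0.3, 2.58], [-1.14, 4.28], [0, 2.63], [-3.12, 3.12]. Speed limits (rad/s): [2.57, 2.57, 3.01, 3.14, 3.14, 3.14].

### API

Orientations are given as a unit quaternion [w, x, y, z].
In Python, from bench import ctrl gives the robot as it stands. The module is installed in compiled form; this text tells all that it offers.
- The arm moves only by the tool move_arm, never from a script. Its argument "moves" is a list of rows, each an object of numbers: "gripper": the opening in per cent of the stroke, from 0 (shut) to 100 (fully open); "x", "y", "z": the shift along the tool's x, y, z in cm; "roll": the turn about the tool's z in degrees. In form: [{"gripper": .., "x": .., "y": .., "z": .., "roll": ..}, ...]. A call has 1 to 5 rows; each row shifts and turns the commanded pose from where the row before left it, along the tool's axes as they then stand; what a row does not reach is not made up. A row lasts 1/8 s, in which the tool goes at most 62.5 mm and 10.7 degrees, less where a joint would pass 70% of its speed; a pose out of reach is approached as far as the arm can. A call is refused whole if a number of a shift passes 6.25 or a number of a turn 10.7, either way. A call with a gripper value outside its range is refused whole. The fingers move at their own pace and stop on an object; the grip force is fixed at half the most. Time passes only in rows, so rows that do not move let the fingers close. It gives the time, the measured TCP pose, the force and the opening at its end, in the units of the state.
- ctrl.get_obs(): the state, without advancing time (a new reading comes with each control period).
- ctrl.camera(name): name is "scene" or "top"; returns a dict with "img" (480x640x3 uint8, red, green, blue), "fx", "fy", "cx", "cy" (pixels), "world_from_camera" (4x4, takes a point from camera to world coordinates). Camera axes: x right, y up, looking along -z (the intrinsics and any distortion apply to the point x, -y, -z); pixel columns grow to the right and rows downward; lengths in m; the calibration is good to about 2 mm. A picture is of the moment at which its call begins. There is no depth.
- ctrl.hand_in(): hands the job in, once; it reports no verdict.
The state is a dict: "time_s": time; "q": joint angles; "dq": joint speeds; "joint_efforts": joint torques, N m; "eef_pos": TCP position; "eef_rot": TCP orientation; "wrist_force": force on the tool from outside, world axes, zero at the start; "torque": the same for the moment, N m; "opening": opening from 0.0 (shut) to 1.0 (fully open).
Only numpy, scipy, OpenCV 4.12 (cv2) and the standard library are available. Lean on these libraries where they do the work, as an engineer would, in place of code of your own. Each camera call takes 0.05 s, during which the arm holds its last target. There are 200 camera calls.

## Working session

There is one attempt and no reset: what is moved stays moved. The work goes in short steps, Python scripts to look and compute and a tool call to move; the robot and the scene stay as the last step left them, time stands still between calls to the robot, and variables do not carry over. Pictures are saved under pics/ and viewed, about 8 in all and at most 12, crops included, and the job is handed in when it is done.

Besides the shell and the picture viewer there is one more tool, called after "Call:" as a command line: name --argument value ..., lists and objects as JSON in quotes. move_arm: Moves the arm, as the interface text tells. Its arguments: {"type":"object","properties":{"moves":{"type":"array","items":{"type":"object","properties":{"gripper":{"type":"number"},"x":{"type":"number"},"y":{"type":"number"},"z":{"type":"number"},"roll":{"type":"number"}}}}},"required":["moves"]}

```bash
mkdir -p pics
cat > h.py <<'E'
import numpy as np, cv2
from bench import ctrl
def snap(n,f):
    c=ctrl.camera(n); cv2.imwrite(f'pics/{f}.png',c['img'][:,:,::-1]); np.save(f'pics/{f}.npy',c,allow_pickle=True); return c
def load(f): return np.load(f'pics/{f}.npy',allow_pickle=True).item()
def ray(c,u,v,z):
    T=np.array(c['world_from_camera']); d=T[:3,:3]@np.array([(u-c['cx'])/c['fx'],-(v-c['cy'])/c['fy'],-1])
    o=T[:3,3]; return o+d*(z-o[2])/d[2]
def proj(c,p):
    T=np.array(c['world_from_camera']); q=T[:3,:3].T@(np.array(p)-T[:3,3]); return c['cx']+c['fx']*q[0]/-q[2], c['cy']-c['fy']*q[1]/-q[2]
E
python3 - <<'E'
from h import *
for n in('scene','top'):
    c=snap(n,n+'0'); print({k:v for k,v in c.items() if k!='img'})
print(ctrl.get_obs())
E
```

```text
{'fx': 495.75315894448437, 'fy': 495.75315894448437, 'cx': 329.01667287420025, 'cy': 233.33297787411817, 'world_from_camera': array([[ 0.77853754, -0.52952696,  0.33686866,  0.76509812],
       [ 0.62740092,  0.64322183, -0.43890063, -0.32078935],
       [ 0.01572844,  0.55305233,  0.83299804,  0.58794344],
       [ 0.        ,  0.        ,  0.        ,  1.        ]])}
{'fx': 511.94199542854096, 'fy': 511.94199542854096, 'cx': 326.5556386629139, 'cy': 250.9434270987309, 'world_from_camera': array([[ 2.99825914e-02,  9.86762779e-01, -1.59374594e-01,
         3.79948651e-01],
       [-9.99535848e-01,  3.04595695e-02,  5.50241828e-04,
        -4.17204884e-02],
       [ 5.39743969e-03,  1.59284123e-01,  9.87218029e-01,
         8.84613303e-01],
       [ 0.00000000e+00,  0.00000000e+00,  0.00000000e+00,
         1.00000000e+00]])}
{'time_s': 0.1, 'q': array([ 9.26726724e-01,  1.81477531e-01,  1.60790491e+00, -3.28586287e-05,
        1.35381964e+00, -2.06304905e-01]), 'dq': array([ 0.00024315, -0.00229576, -0.00249488, -0.00030473, -0.00117492,
        0.0005296 ]), 'joint_efforts': array([ 6.78082270e-04, -4.45877302e+01, -3.52237773e+01, -2.74812046e-04,
        4.18897573e-03, -2.14235648e-06]), 'eef_pos': array([0.24360193, 0.52059507, 0.40386946]), 'eef_rot': array([ 2.98650818e-04,  8.43773861e-01,  5.36698261e-01, -7.47415975e-04]), 'wrist_force': array([-0.10671215,  0.14608849, -0.44339576]), 'torque': array([-0.00616903,  0.07251117,  0.04352515]), 'opening': 1.001080139536446}
```

View pics/top0.png

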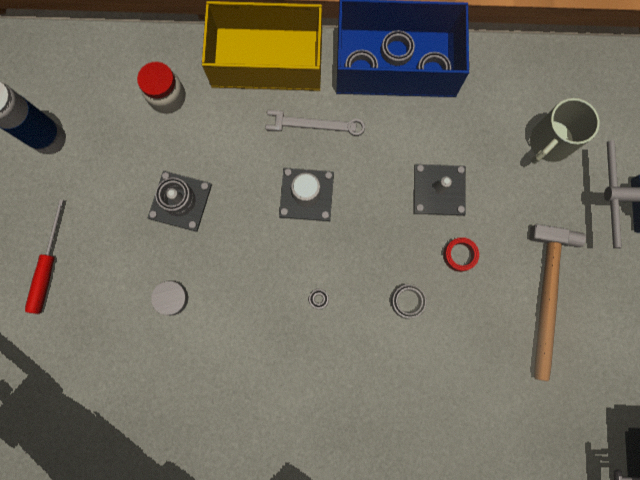

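View pics/scene0.png

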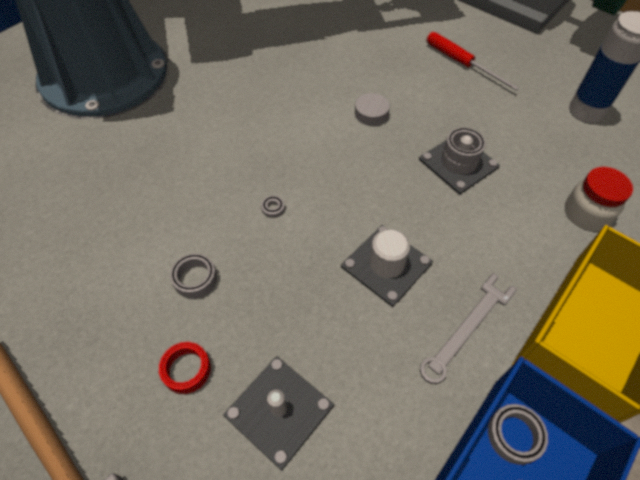

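The top view shows the solid disc at (170,297), the small bearing at (318,298), a grey ring at (408,301) and a red look-alike at (461,254). The posts are the full one at about (175,197), the fat one at (306,187) and the empty thin one with its tip at about (446,182). Only the grey ring at (408,301) has a hole and the larger size, and only the post at (446,182) is thin and empty. I'll confirm both in one crop and measure them.

Run:
```python
from h import *
vis=[]
for f,rb,rp in(('top0',(375,268,440,335),(405,155,475,222)),('scene0',(160,242,228,308),(215,345,345,475))):
    c=load(f); im=c['img']
    for nm,r in(('b',rb),('p',rp)):
        cr=im[r[1]:r[3],r[0]:r[2]]; vis.append(cv2.resize(cr[:,:,::-1],(390,290),interpolation=cv2.INTER_CUBIC))
        g=cv2.cvtColor(cr,cv2.COLOR_RGB2GRAY)
        if nm=='p':
            for k,m in(('tipbright',g>150),('dark',g<85)):
                n,l,s,ce=cv2.connectedComponentsWithStats(m.astype(np.uint8))
                for i in range(1,n):
                    if s[i,4]>8:
                        u,v=ce[i]+r[:2]; print(f,k,s[i,4],np.round([u,v],1),'z58',ray(c,u,v,.058)[:2].round(4),'z8',ray(c,u,v,.008)[:2].round(4))
        else:
            bg=np.median(g); 
            m=(abs(g.astype(int)-bg)>22).astype(np.uint8)
            cs,_=cv2.findContours(m,cv2.RETR_EXTERNAL,cv2.CHAIN_APPROX_NONE); k=max(cs,key=cv2.contourArea)
            e=cv2.fitEllipse(k); u,v=np.array(e[0])+r[:2]
            print(f,'bearing',bg,np.round([u,v],1),np.round(e[1],1),ray(c,u,v,.022)[:2].round(4),ray(c,u,v,.011)[:2].round(4))
cv2.imwrite('pics/crop.png',np.vstack([np.hstack(vis[:2]),np.hstack(vis[2:])]))
```

```text
top0 bearing 130.0 [406.5 300.2] [31.6 35.6] [ 0.4395 -0.1791] [ 0.4403 -0.1809]
top0 tipbright 46 [446.8 181.4] z58 [ 0.6374 -0.24  ] z8 [ 0.653 -0.252]
top0 dark 2272 [438.5 190.2] z58 [ 0.6219 -0.2259] z8 [ 0.6366 -0.237 ]
scene0 bearing 136.0 [194.5 275.5] [41.8 46.9] [ 0.4431 -0.1839] [ 0.4368 -0.1812]
scene0 tipbright 22 [276.2 364. ] z58 [ 0.6137 -0.2113] z8 [ 0.5994 -0.201 ]
scene0 tipbright 139 [274.3 398.1] z58 [ 0.6367 -0.2397] z8 [ 0.6245 -0.232 ]
scene0 tipbright 27 [322.5 403.4] z58 [ 0.6794 -0.212 ] z8 [ 0.6713 -0.2018]
scene0 tipbright 47 [232.5 412.1] z58 [ 0.6129 -0.2774] z8 [ 0.5985 -0.2733]
scene0 tipbright 58 [280.  456.3] z58 [ 0.6792 -0.278 ] z8 [ 0.6711 -0.2739]
scene0 dark 5502 [279.1 412.9] z58 [ 0.6507 -0.2477] z8 [ 0.6399 -0.2408]
```

View pics/crop.png

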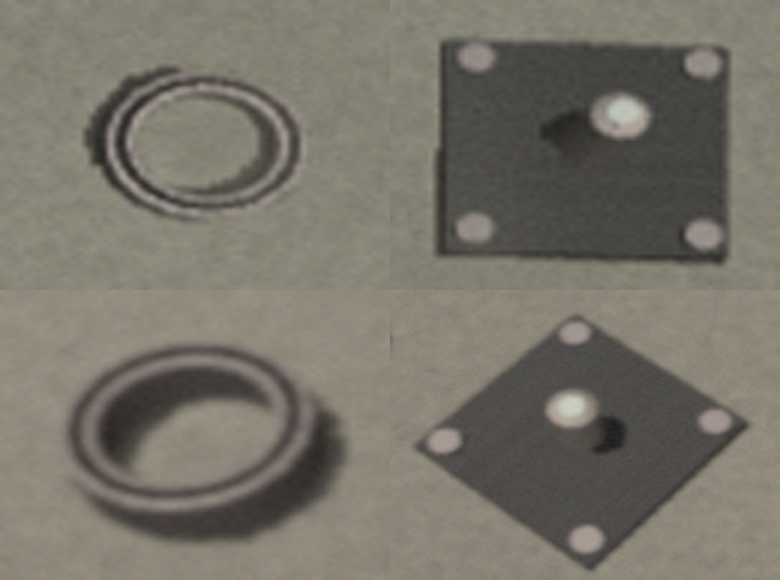

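The crop confirms it: a steel ring with a through hole and a dark ring on its face, and a thin empty pin on its plate. The pin is at about (0.637,-0.239) and both views agree within 1 mm. Next I refine the ring centre from its face edges and travel above it.

Run:
```python
from h import *
for f,u,v in(('top0',408.9,301.7),('scene0',193.8,273.6)): print(ray(load(f),u,v,.022))
```

```text
[ 0.43707314 -0.18318154  0.022     ]
[ 0.4403643  -0.18252401  0.022     ]
```

Call:
move_arm --moves '[{"x": -3.7, "y": 3.17}, {"x": -3.7, "y": 3.17}, {"x": -3.7, "y": 3.17}, {"x": -3.7, "y": 3.17}, {"x": -3.7, "y": 3.17}]'

```text
validation failed for argument at $.mo...
```

Call:
move_arm --moves '[{"x": -3.7, "y": 3.17}, {"x": -3.7, "y": 3.17}, {"x": -3.7, "y": 3.17}, {"x": -3.7, "y": 3.17}, {"x": -3.7, "y": 3.17}]'

```text
validation failed for argument at $.mo...
```

Call:
move_arm --moves '[{"x": -3.7, "y": 3.17}, {"x": -3.7, "y": 3.17}, {"x": -3.7, "y": 3.17}, {"z": 5}, {"z": 5}]'

```text
validation failed for argument at $.mo...
```

Every row needs all five fields.

Call:
move_arm --moves '[{"gripper": 100, "x": -3.7, "y": 3.17, "z": 0, "roll": 0}, {"gripper": 100, "x": -3.7, "y": 3.17, "z": 0, "roll": 0}, {"gripper": 100, "x": -3.7, "y": 3.17, "z": 0, "roll": 0}, {"gripper": 100, "x": -3.7, "y": 3.17, "z": 0, "roll": 0}, {"gripper": 100, "x": -3.7, "y": 3.17, "z": 0, "roll": 0}]'

```text
time_s: 0.72
eef_pos: [0.3088, 0.2846, 0.4044]
eef_rot: [0.0, 0.844, 0.537, -0.0]
wrist_force: [0.2, -0.3, 0.1]
opening: 1.003
```

Call:
move_arm --moves '[{"gripper": 100, "x": -3.7, "y": 3.17, "z": 0, "roll": 0}, {"gripper": 100, "x": -3.7, "y": 3.17, "z": 0, "roll": 0}, {"gripper": 100, "x": -3.7, "y": 3.17, "z": 0, "roll": 0}, {"gripper": 100, "x": -3.7, "y": 3.17, "z": 0, "roll": 0}, {"gripper": 100, "x": -3.7, "y": 3.17, "z": 0, "roll": 0}]'

```text
time_s: 1.35
eef_pos: [0.3739, 0.0498, 0.4046]
eef_rot: [0.0, 0.844, 0.537, 0.0]
wrist_force: [0.7, 0.3, -0.3]
opening: 1.005
```

Call:
move_arm --moves '[{"gripper": 100, "x": -3.7, "y": 3.17, "z": 0, "roll": 0}, {"gripper": 100, "x": -3.7, "y": 3.17, "z": 0, "roll": 0}, {"gripper": 100, "x": -3.7, "y": 3.17, "z": 0, "roll": 0}, {"gripper": 100, "x": 0, "y": 0, "z": 4, "roll": 0}, {"gripper": 100, "x": 0, "y": 0, "z": 4, "roll": 0}]'

```text
time_s: 1.98
eef_pos: [0.413, -0.0904, 0.3238]
eef_rot: [0.0, 0.844, 0.536, 0.0]
wrist_force: [0.3, 1.0, -0.5]
opening: 1.001
```

```bash
cat >> h.py <<'E'
from scipy.spatial.transform import Rotation as R
def shift(target):
    o=ctrl.get_obs(); q=o['eef_rot']; M=R.from_quat([q[1],q[2],q[3],q[0]]).as_matrix()
    print(o['time_s'],o['eef_pos'].round(4),'M',M.round(3).tolist(),'F',o['wrist_force'].round(1),'open',round(o['opening'],3),'shift cm',(M.T@(np.array(target)-o['eef_pos'])*100).round(2))
E
python3 - <<'E'
from h import *
shift([.4387,-.1828,.25])
E
```

```text
1.975 [ 0.413  -0.0904  0.3238] M [[0.426, 0.905, 0.001], [0.905, -0.426, -0.0], [-0.0, 0.001, -1.0]] F [ 0.3  1.  -0.5] open 1.001 shift cm [-7.27  6.25  7.38]
```

Call:
move_arm --moves '[{"gripper": 100, "x": -3.6, "y": 3.1, "z": 0, "roll": 0}, {"gripper": 100, "x": -3.65, "y": 3.15, "z": 0, "roll": 0}, {"gripper": 100, "x": 0, "y": 0, "z": 4, "roll": 0}, {"gripper": 100, "x": 0, "y": 0, "z": 4, "roll": 0}, {"gripper": 100, "x": 0, "y": 0, "z": 1, "roll": 0}]'

```text
time_s: 2.6
eef_pos: [0.4377, -0.1809, 0.2321]
eef_rot: [-0.003, 0.844, 0.537, -0.001]
wrist_force: [-0.3, 0.0, 0.5]
opening: 1.001
```

Run:
```python
from h import *
shift([.4387,-.1828,.18])
c=snap('scene','s1'); d=snap('top','t1')
a=c['img'][130:330,70:320]; b=d['img'][200:400,290:540]
cv2.imwrite('pics/c1.png',np.hstack([cv2.resize(x[:,:,::-1],(400,320),interpolation=cv2.INTER_CUBIC) for x in(a,b)]))
print(proj(c,[.4387,-.1828,.067]),proj(d,[.4387,-.1828,.067]))
```

```text
2.6 [ 0.4377 -0.1809  0.2321] M [[0.424, 0.906, -0.005], [0.906, -0.424, 0.004], [0.001, -0.006, -1.0]] F [-0.3  0.   0.5] open 1.001 shift cm [-0.13  0.2   5.21]
(np.float64(184.8888175498064), np.float64(255.07910703522595)) (np.float64(413.29733415626174), np.float64(298.937862789182))
```

View pics/c1.png

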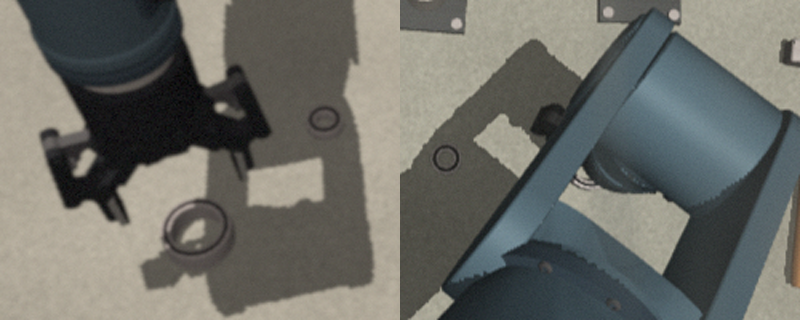

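The fingertips, at scene pixels (148,269) and (225,241), straddle the ring; their midpoint matches the computed one to about 1 px, so I descend. The tips are about 165 mm ahead of the flange when open.

Call:
move_arm --moves '[{"gripper": 100, "x": -0.13, "y": 0.2, "z": 2, "roll": 0}, {"gripper": 100, "x": 0, "y": 0, "z": 2, "roll": 0}, {"gripper": 100, "x": 0, "y": 0, "z": 1.2, "roll": 0}, {"gripper": 100, "x": 0, "y": 0, "z": 0, "roll": 0}]'

```text
time_s: 3.2
eef_pos: [0.4404, -0.1837, 0.183]
eef_rot: [-0.0, 0.844, 0.537, -0.0]
wrist_force: [-0.3, 0.3, 0.3]
opening: 0.999
```

Run:
```python
from h import *
shift([.4387,-.1828,.174])
c=snap('scene','s2')
a=c['img'][200:320,110:270]
cv2.imwrite('pics/c2.png',cv2.resize(a[:,:,::-1],(640,480),interpolation=cv2.INTER_CUBIC))
```

```text
3.2 [ 0.4404 -0.1837  0.183 ] M [[0.424, 0.906, -0.0], [0.906, -0.424, 0.0], [-0.0, -0.0, -1.0]] F [-0.3  0.3  0.3] open 0.999 shift cm [ 0.01 -0.19  0.9 ]
```

View pics/c2.png

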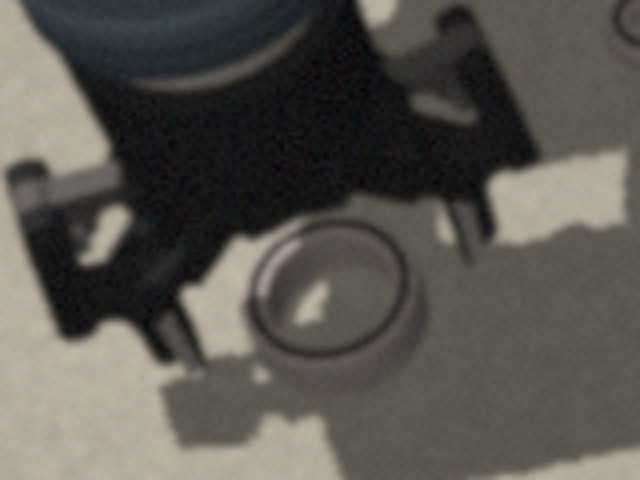

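The pads straddle the ring, with tips at crop pixels (200,368) and (470,260) and the ring face centred at (330,290). I go slightly lower, close and make a small lift.

Call:
move_arm --moves '[{"gripper": 100, "x": 0, "y": -0.1, "z": 0.7, "roll": 0}, {"gripper": 50, "x": 0, "y": 0, "z": 0, "roll": 0}, {"gripper": 30, "x": 0, "y": 0, "z": 0, "roll": 0}, {"gripper": 30, "x": 0, "y": 0, "z": 0, "roll": 0}, {"gripper": 30, "x": 0, "y": 0, "z": 0, "roll": 0}]'

```text
time_s: 3.88
eef_pos: [0.4395, -0.1835, 0.1762]
eef_rot: [0.0, 0.844, 0.537, 0.0]
wrist_force: [-1.6, 0.7, 3.7]
opening: 0.644
```

Call:
move_arm --moves '[{"gripper": 30, "x": 0, "y": 0, "z": 0, "roll": 0}, {"gripper": 30, "x": 0, "y": 0, "z": 0, "roll": 0}]'

```text
time_s: 4.12
eef_pos: [0.4395, -0.1835, 0.1762]
eef_rot: [0.0, 0.844, 0.537, 0.0]
wrist_force: [-1.4, 1.1, 6.5]
opening: 0.647
```

The jaws stopped at 0.647 (about 55 mm, close to the 58 mm ring), so the ring is held. I lift.

Call:
move_arm --moves '[{"gripper": 30, "x": 0, "y": 0, "z": -2, "roll": 0}, {"gripper": 30, "x": 0, "y": 0, "z": -3, "roll": 0}, {"gripper": 30, "x": 0, "y": 0, "z": -3, "roll": 0}, {"gripper": 30, "x": 0, "y": 0, "z": -3, "roll": 0}, {"gripper": 30, "x": 0, "y": 0, "z": 0, "roll": 0}]'

```text
time_s: 4.75
eef_pos: [0.4401, -0.1838, 0.2877]
eef_rot: [0.002, 0.844, 0.537, 0.001]
wrist_force: [-0.5, -0.2, -1.4]
opening: 0.647
```

Run:
```python
from h import *
shift([.6367,-.239,.286])
c=snap('scene','s3')
a=c['img'][130:310,60:300]
cv2.imwrite('pics/c3.png',cv2.resize(a[:,:,::-1],(720,540),interpolation=cv2.INTER_CUBIC))
```

```text
4.75 [ 0.4401 -0.1838  0.2877] M [[0.424, 0.906, 0.004], [0.906, -0.424, -0.003], [-0.001, 0.005, -1.0]] F [-0.5 -0.2 -1.4] open 0.647 shift cm [ 3.34 20.15  0.26]
```

View pics/c3.png

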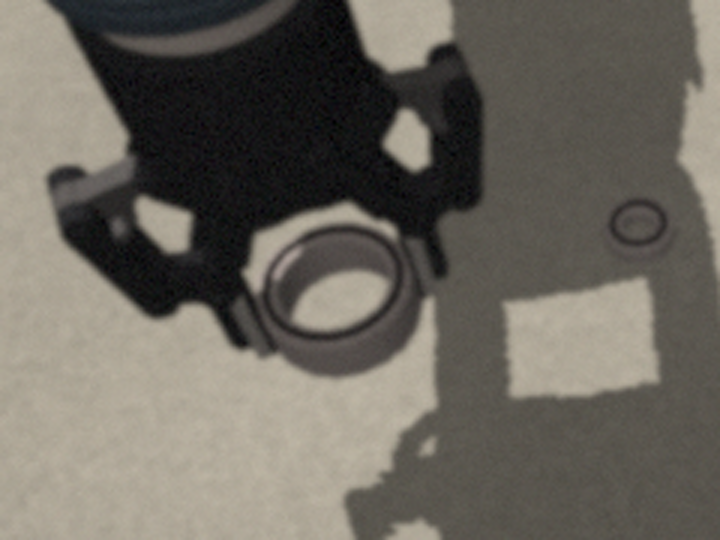

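The ring is held level in the pads, its face centred at crop (335,283), which is image (171.7,224.3). I work out the ring's offset from the TCP and travel to the post.

Run:
```python
from h import *
print(ray(load('s3'),60+335/3,130+283/3,.1335))
```

```text
[ 0.43929203 -0.18277797  0.1335    ]
```

Call:
move_arm --moves '[{"gripper": 30, "x": 0.67, "y": 4, "z": 0, "roll": 0}, {"gripper": 30, "x": 0.67, "y": 4, "z": 0, "roll": 0}, {"gripper": 30, "x": 0.67, "y": 4, "z": 0, "roll": 0}, {"gripper": 30, "x": 0.67, "y": 4, "z": 0, "roll": 0}, {"gripper": 30, "x": 0.67, "y": 4, "z": 0, "roll": 0}]'

```text
time_s: 5.42
eef_pos: [0.6352, -0.2377, 0.2825]
eef_rot: [-0.002, 0.844, 0.537, -0.001]
wrist_force: [0.2, -0.7, -1.5]
opening: 0.648
```

Call:
move_arm --moves '[{"gripper": 30, "x": 0, "y": 0, "z": 1.5, "roll": 0}, {"gripper": 30, "x": 0, "y": 0, "z": 1.5, "roll": 0}, {"gripper": 30, "x": 0, "y": 0, "z": 0, "roll": 0}]'

```text
time_s: 5.8
eef_pos: [0.6327, -0.2369, 0.252]
eef_rot: [-0.003, 0.844, 0.537, -0.002]
wrist_force: [-0.2, 0.3, -1.3]
opening: 0.641
```

Run:
```python
from h import *
shift([.6367,-.239,.206])
c=snap('scene','s4')
a=c['img'][290:470,150:390]
cv2.imwrite('pics/c4.png',cv2.resize(a[:,:,::-1],(720,540),interpolation=cv2.INTER_CUBIC))
```

```text
5.8 [ 0.6327 -0.2369  0.252 ] M [[0.424, 0.906, -0.006], [0.906, -0.424, 0.003], [0.001, -0.007, -1.0]] F [-0.2  0.3 -1.3] open 0.641 shift cm [-0.03  0.48  4.59]
```

View pics/c4.png

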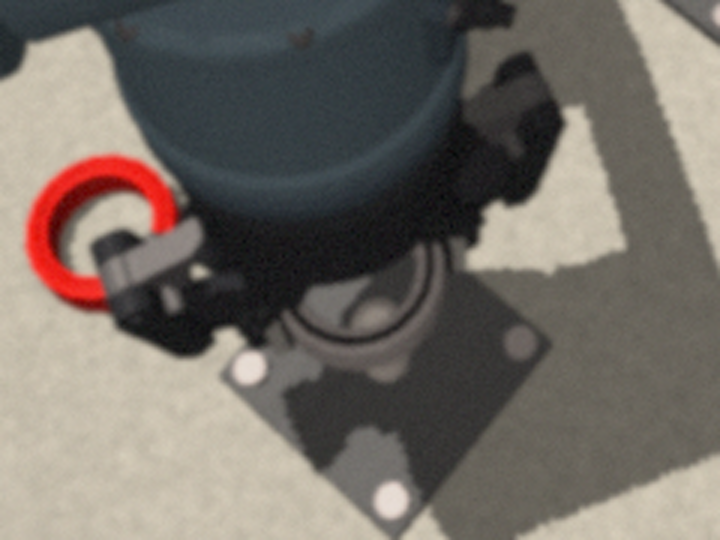

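The post tip shows through the ring's hole at crop pixel (375,315). Ring bottom is at about 76 mm, above the 58 mm tip. I correct 5 mm in y and lower with force checks.

Call:
move_arm --moves '[{"gripper": 30, "x": 0, "y": 0.5, "z": 0, "roll": 0}, {"gripper": 30, "x": 0, "y": 0, "z": 0, "roll": 0}, {"gripper": 30, "x": 0, "y": 0, "z": 1.2, "roll": 0}, {"gripper": 30, "x": 0, "y": 0, "z": 1.2, "roll": 0}, {"gripper": 30, "x": 0, "y": 0, "z": 0, "roll": 0}]'

```text
time_s: 6.48
eef_pos: [0.6383, -0.2394, 0.2293]
eef_rot: [-0.002, 0.844, 0.537, -0.001]
wrist_force: [0.5, 1.0, -1.8]
opening: 0.643
```

Run:
```python
from h import *
shift([.6367,-.239,.186])
```

```text
6.475 [ 0.6383 -0.2394  0.2293] M [[0.424, 0.906, -0.003], [0.906, -0.424, 0.002], [0.0, -0.004, -1.0]] F [ 0.5  1.  -1.8] open 0.643 shift cm [-0.04 -0.15  4.33]
```

Call:
move_arm --moves '[{"gripper": 30, "x": 0, "y": -0.1, "z": 1.2, "roll": 0}, {"gripper": 30, "x": 0, "y": 0, "z": 1.2, "roll": 0}, {"gripper": 30, "x": 0, "y": 0, "z": 1.2, "roll": 0}, {"gripper": 30, "x": 0, "y": 0, "z": 0.5, "roll": 0}, {"gripper": 30, "x": 0, "y": 0, "z": 0, "roll": 0}]'

```text
time_s: 7.1
eef_pos: [0.6381, -0.2394, 0.19]
eef_rot: [-0.0, 0.844, 0.537, -0.0]
wrist_force: [0.2, 0.2, -1.8]
opening: 0.645
```

Run:
```python
from h import *
shift([.6367,-.239,.186])
c=snap('scene','s5')
a=c['img'][290:470,150:390]
cv2.imwrite('pics/c5.png',cv2.resize(a[:,:,::-1],(720,540),interpolation=cv2.INTER_CUBIC))
```

```text
7.1 [ 0.6381 -0.2394  0.19  ] M [[0.424, 0.906, -0.001], [0.906, -0.424, 0.001], [0.0, -0.001, -1.0]] F [ 0.2  0.2 -1.8] open 0.645 shift cm [-0.03 -0.14  0.4 ]
```

View pics/c5.png

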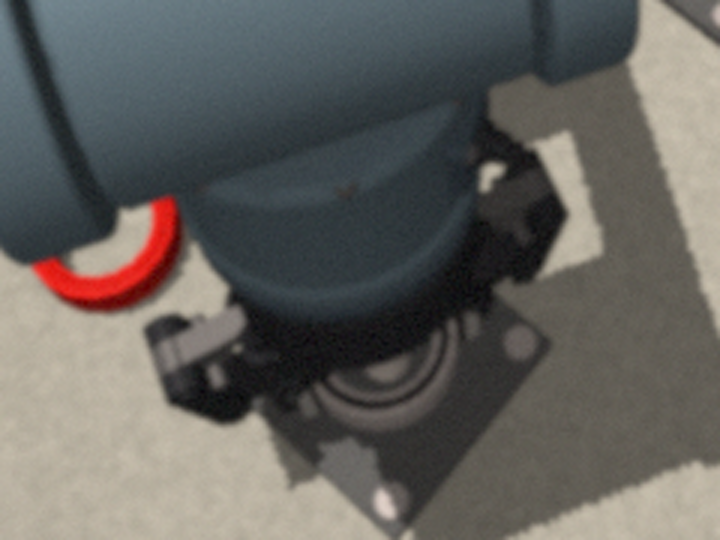

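The ring encircles the post (post top at crop (390,365)) and no contact force shows. I lower 5 mm more, open and rise.

Call:
move_arm --moves '[{"gripper": 30, "x": 0, "y": 0, "z": 0.3, "roll": 0}, {"gripper": 30, "x": 0, "y": 0, "z": 0.2, "roll": 0}, {"gripper": 30, "x": 0, "y": 0, "z": 0, "roll": 0}]'

```text
time_s: 7.52
eef_pos: [0.6382, -0.2394, 0.1856]
eef_rot: [-0.0, 0.844, 0.537, -0.0]
wrist_force: [-0.4, 0.2, -1.3]
opening: 0.645
```

Call:
move_arm --moves '[{"gripper": 75, "x": 0, "y": 0, "z": 0, "roll": 0}, {"gripper": 100, "x": 0, "y": 0, "z": 0, "roll": 0}, {"gripper": 100, "x": 0, "y": 0, "z": 0, "roll": 0}, {"gripper": 100, "x": 0, "y": 0, "z": 0, "roll": 0}, {"gripper": 100, "x": 0, "y": 0, "z": 0, "roll": 0}]'

```text
time_s: 8.15
eef_pos: [0.6383, -0.2395, 0.1857]
eef_rot: [0.0, 0.844, 0.537, 0.0]
wrist_force: [0.4, 0.5, -0.6]
opening: 1.0
```

Call:
move_arm --moves '[{"gripper": 100, "x": 0, "y": 0, "z": -1.5, "roll": 0}, {"gripper": 100, "x": 0, "y": 0, "z": -3, "roll": 0}, {"gripper": 100, "x": 0, "y": 0, "z": -4, "roll": 0}, {"gripper": 100, "x": 0, "y": 0, "z": -5, "roll": 0}, {"gripper": 100, "x": 0, "y": 0, "z": -5, "roll": 0}]'

```text
time_s: 8.78
eef_pos: [0.6381, -0.2393, 0.3735]
eef_rot: [0.0, 0.844, 0.537, 0.0]
wrist_force: [0.1, 0.2, -0.2]
opening: 1.001
```

Call:
move_arm --moves '[{"gripper": 100, "x": 3, "y": -4, "z": 0, "roll": 0}, {"gripper": 100, "x": 3, "y": -4, "z": 0, "roll": 0}, {"gripper": 100, "x": 3, "y": -4, "z": 0, "roll": 0}, {"gripper": 100, "x": 3, "y": -4, "z": 0, "roll": 0}, {"gripper": 100, "x": 0, "y": 0, "z": 0, "roll": 0}]'

```text
time_s: 9.4
eef_pos: [0.5429, -0.0601, 0.3719]
eef_rot: [0.0, 0.843, 0.538, 0.0]
wrist_force: [0.9, -1.4, 0.4]
opening: 1.002
```

Run:
```python
from h import *
c=snap('scene','s6'); d=snap('top','t6')
a=c['img'][340:480,200:360]; b=d['img'][130:330,380:540]
cv2.imwrite('pics/c6.png',np.hstack([cv2.resize(a[:,:,::-1],(480,420),interpolation=cv2.INTER_CUBIC),cv2.resize(b[:,:,::-1],(320,420),interpolation=cv2.INTER_CUBIC)]))
print([tuple(np.array(proj(c,[.6367,-.239,z])-np.array([200,340]))*3) for z in(.008,.030,.058)])
```

```text
[(np.float64(234.23612380128503), np.float64(209.41514376652054)), (np.float64(230.03358374555575), np.float64(193.98326706713794)), (np.float64(224.25697575193453), np.float64(172.77135686138013))]
```

View pics/c6.png

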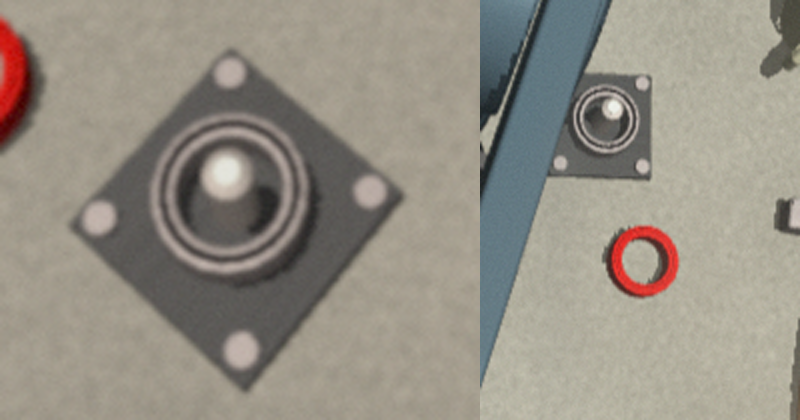

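The bearing lies flat on the foot plate. Its face is centred at about (231,194) in the crop, against (230,194) predicted for z = 30 mm, and the post stands through the hole. The red ring has not been moved and the gripper is clear.

```bash
python3 -c "
from bench import ctrl
print(ctrl.hand_in())"
```

```text
the job is handed in; nothing more can be done
None
```

The loose 58 mm bearing is on the empty thin post, lying flat on the foot plate with the post up through its hole, and the job is handed in. The last robot reading was 9.4 s of the 32 s allowed.

- **Final position:** in the last scene picture the bearing's face sits within about 1 px of where a flat-seated bearing should appear. The top view also shows the post through the hole.
- **Forces:** the wrist force never read above about 7 N, and the open gripper was well clear before hand-in. The red look-alike was not moved.
- **Disagreements:** the two cameras put the loose bearing's centre about 3 mm apart, so I used the mean, and the grip still held. I released the bearing an estimated 1–2 mm above the plate, and it settled flat.

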